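# Swipe the door-alarm strip and hold its end

### The job

Arm the door alarm on your way out: lower a fingertip onto the round disc of the metal swipe strip, rest there a moment, then trace the strip in one unbroken stroke round its corner to the square end. Touch lightly all the way, so that the strip stays a little sunk but never reaches its stop, and do not lift or shove the panel or disturb the things around it. Finish with the fingertip still resting on the square end: the program ends while holding it pressed there.

Things in the scene. Friction and masses are not known exactly. Their poses are not given: they have to be found in the camera images.
- panel: Loose door-alarm panel: black plastic slab 160 x 160 x 22 mm, 1.2 to 1.7 kg, on the console. Origin: centre of its underside. An L-shaped aluminium strip 24 mm wide stands proud, flat top 34 mm above the console. In the panel frame (mm) its centreline runs from the disc (-50, 50) straight to the corner (50, 50), then straight to the square end (50, -50).
- strip (a joint): How far the whole strip has sunk, in m: 0 at rest, 0.009 at its stop. It sinks straight down as one piece wherever pressed, against a spring: starts at about 1.2 N, plus 450 N/m, about 5 N at the stop. 3 to 6 mm is a good light touch. Its top stays 3 mm above the slab even at the stop, so a wide fingertip meets only the strip.
- start_disc: The round end of the strip, a flat disc 44 mm across, flush with the strip: the stroke starts here. Origin at the centre of its top face; it sinks with the strip.
- corner: The square corner of the L, 24 x 24 mm, flush with the strip. Origin at the centre of its top face; it sinks with the strip.
- square_end: The last 24 x 24 mm of the strip at its plain, square-cut end, where the stroke finishes: there is no disc here. The strip ends 12 mm past the origin, which is at the centre of its top face; it sinks with the strip.
- padlock: Grey plastic padlock lying flat, body 45 x 50 x 24 mm with a steel shackle and a press button, loose, to be left alone. It lies about 150 mm from the panel's centre on its -y side. Origin at the centre of the body's underside.
- gourd: Wooden mate gourd, 72 mm across and 80 mm tall, empty, loose, to be left alone. It stands about 150 mm from the panel's centre on its +y side. Origin at the centre of its underside.
- bombilla: Stainless drinking straw with a flat strainer, lying flat, about 185 mm long and 10 mm high, loose, to be left alone. It lies about 150 mm from the panel's centre on its -x side. Origin near its middle, on the console.
- vase: White ceramic vase, 90 mm across and 180 mm tall, empty, loose, to be left alone. It stands about 210 mm from the panel's centre on its +x side. Origin at the centre of its underside.
Things that resemble listed ones, but are neither listed nor needed, are in the scene too. Leave any red look-alike of the panel alone.

How it is judged (in metres and radians):
On the way, in this order (a step that is already met when the one before it is completed fails the run):
1. a fingertip rests on the round disc and the strip is a little sunk (value of joint strip between 0.0004 and 0.0087 m and contact force between the fingers and start_disc above 0.3 N), for 0.2 s.
2. the fingertip passes over the corner (value of joint strip between 0.0004 and 0.0087 m and contact force between the fingers and corner above 0.2 N), for 0.02 s.
3. the fingertip is on the square end (value of joint strip between 0.0004 and 0.0087 m and contact force between the fingers and square_end above 0.3 N), for 0.2 s.
At the end, for the whole second after the job is handed in: A fingertip rests on the square end (over 0.3 N) with the strip sunk between 0.4 and 8.7 mm, the panel at rest within 15 mm of where it was, the gourd and vase upright, and padlock, gourd, bombilla and vase within 20 mm of where they were (all of step 3 and distance of panel from where it was at the start of the episode below 0.015 m and linear speed of panel below 0.02 m/s and distance of each of padlock, gourd, bombilla, vase from where it was at the start of the episode below 0.02 m and angle between each of vase, gourd's own z axis and vertical below 0.15 rad); the arm keeps its last pose, push and grip.
It fails at once if the strip is pressed down to its stop (over 8.7 mm) (value of joint strip above 0.0087 m).
It fails at once if the fingers push on the panel with more than 15 N (contact force between the fingers and panel above 15 N).
It fails at once if the stroke is broken: the fingers are low over the panel (TCP less than 79 mm above the console), more than 45 mm from the disc's centre, and the strip is not pressed (sunk less than 0.4 mm) (x of the grasp point in the frame of panel between -0.08 and 0.08 m and y of the grasp point in the frame of panel between -0.08 and 0.08 m and z of the grasp point in the frame of panel below 0.079 m and horizontal distance between the grasp point and start_disc above 0.045 m and value of joint strip below 0.0004 m).
It fails at once if the panel is shoved over 15 mm, lifted over 6 mm or tilted (distance of panel from where it was at the start of the episode above 0.015 m or height (world z) of panel above 0.006 m or angle between panel's own z axis and vertical above 0.08 rad).
It fails at once if the padlock, gourd, bombilla or vase is moved more than 20 mm, or the gourd or vase tipped (distance of any of padlock, gourd, bombilla, vase from where it was at the start of the episode above 0.02 m or angle between any of vase, gourd's own z axis and vertical above 0.3 rad).
It also fails if it takes over 42 s, if anything falls off the work surface, if the arm or the gripper's body presses on something with over 40 N, if the wrist force passes 120 N, or if a joint passes its speed limit or range.

### The arm

A 7-joint arm with a two-finger parallel gripper is mounted at the origin on the work surface. World frame = base frame: x ahead of the robot, y to its left, z up, the work surface at z = 0. Lengths are in m, angles in degrees, forces in N, time in s.
With the tool pointing down it reaches from about 0.425 to 0.875 m from the base axis. Payload 4.7 kg.
Tool frame: the origin (TCP) lies between the finger pads, 19 mm behind the fingertips; this is the grasp point; z points along the fingers, y is the line along which they close (so a half turn about z gives the same grasp; the last joint's range is limited). The gripper opens to 87 mm and grips with 3 to 60 N. Pads are 19 mm wide; open, the fingers measure 117 mm over their backs; the gripper's body (75 mm by 190 mm) begins 51 mm behind the grasp point.
Start: joints at [-69.895, 18.392, -4.016, 83.108, 1.295, 78.541, -3.26], TCP at [0.215, 0.613, 0.241] pointing down, gripper open.
Joint ranges: [-163.93, 163.93], [-17.29, 119.83], [-79.2, 71.16], [3.27, 140.29], [-89.18, 269.18], [5.43, 117.66], [-154.24, 154.24]. Speed limits (degrees/s): [147.25, 147.25, 180, 180, 180, 180, 180].

### API

Orientations are given as [roll, pitch, yaw] about the fixed x, y, z axes, in that order (R = Rz(yaw) Ry(pitch) Rx(roll)).
In Python, from cell import get_obs, eyes, env gives the robot as it stands.
- The arm moves only by the tool servo_tool, never from a script. Its argument "series" is a list that holds one entry, the list of rows, each a list of 7 numbers: the shift along the tool's x, y, z in units of 300 mm (1.0 is 300 mm), then the turn, a rotation vector about the tool's x, y, z in units of pi rad (1.0 is pi rad), then the opening, from 0 (shut) to 1 (fully open). In form: [[[tx, ty, tz, wx, wy, wz, gripper], ...]]. A call has 1 to 12 rows; each row is the pose to reach, as a shift and turn from the pose commanded when the call began, along the tool's axes at that moment, turning the shorter way round; what a row does not reach only later rows make up. A row lasts 1/12 s, in which the tool goes at most 41.7 mm and 7.16 degrees, less where a joint would pass 70% of its speed; a pose out of reach is approached as far as the arm can. A call with a number of a shift or a turn outside -1 to 1 is refused whole. A call with a gripper value outside its range is refused whole. The fingers move at their own pace and stop on an object; "grip_force" is the grip in N (left out, the last holds). Time passes only in rows, so rows that repeat a pose let the fingers close. It gives the time, the measured TCP pose, the force, the opening and the grip force at its end, in the units of the state.
- get_obs(): the state, without advancing time (a new reading comes with each control period).
- eyes.read_camera(name): name is "scene" or "top"; returns a dict with "frame" (384x512x3 uint8, red, green, blue), "depth" (384x512 float32, m along the optical axis (not along the pixel's ray), 0 where there is no reading), "fx", "fy", "cx", "cy" (pixels), "origin" and "rotation" of the camera in the world. Camera axes: x right, y down, z forward; pixel columns grow to the right and rows downward; lengths in m; the calibration is good to about 2 mm. A picture is of the moment at which its call begins.
- env.sign_off(): hands the job in; it is judged then, once.
The state is a dict: "time_s": time; "qpos": joint angles; "joint_velocities": joint speeds; "effort": joint torques, N m; "tool_pos": TCP position; "tool_rot": TCP orientation; "force": force on the tool from outside, world axes, zero at the start; "wrist_torque": the same for the moment, N m; "grip_width": finger opening in m; "grasp_force": force on a finger pad.
Only numpy, scipy, OpenCV 4.12 (cv2) and the standard library are available. Lean on these libraries where they do the work, as an engineer would, in place of code of your own. Each camera call takes 0.05 s, during which the arm holds its last target. There are 200 camera calls.

## Working session

There is one attempt and no reset: what is moved stays moved. The work goes in short steps, Python scripts to look and compute and a tool call to move; the robot and the scene stay as the last step left them, time stands still between calls to the robot, and variables do not carry over. Pictures are saved under pics/ and viewed, at most 10 in all, crops included, and the job is handed in when it is done.

Besides the shell and the picture viewer there is one more tool, called after "Emit:" as name(argument=value, ...), one argument or row to a line, values as JSON. servo_tool: Moves the arm, as the interface text tells. Shifts and turns lie within -1 to 1; 1 stands for 300 mm of shift or pi rad of turn. Its arguments: {"type":"object","properties":{"series":{"type":"array"},"grip_force":{"type":"number"}},"required":["series"]}

```bash
mkdir -p pics && cat > h.py <<'E'
import numpy as np, cv2
from cell import get_obs, eyes, env
def cam(n):
    c=eyes.read_camera(n); np.savez(f'{n}.npz',**{k:np.asarray(v) for k,v in c.items()}); return c
def load(n): return dict(np.load(f'{n}.npz'))
def plane(c,uv,z):
    uv=np.atleast_2d(uv).astype(float)
    d=np.c_[(uv[:,0]-c['cx'])/c['fx'],(uv[:,1]-c['cy'])/c['fy'],np.ones(len(uv))]@np.asarray(c['rotation']).T
    o=np.asarray(c['origin']); return o+d*((z-o[2])/d[:,2])[:,None]
E
python3 - <<'E'
from h import *
for n in('top','scene'):
    c=cam(n); cv2.imwrite(f'pics/{n}1.png',c['frame'][:,:,::-1]); print(n,c['origin'],c['rotation'],c['fx'])
o=get_obs(); print(o['time_s'],o['tool_pos'],o['tool_rot'],o['grip_width'],o['force'])
E
```

```text
top [ 0.47752888 -0.06482647  0.94081144] [-170.69155169   -0.37572458  -89.58086519] 382.0941338353068
scene [ 1.17338661 -0.72457179  0.93626553] [-1.36532063e+02  1.66007999e-02  3.91531701e+01] 474.5505040105685
0.1 [0.21470938 0.61301072 0.24025712] [-1.79899157e+02  8.45633223e-03  1.60704967e+02] 0.08702055270738578 [ 0.38557248 -0.37770762  0.52693485]
```

View pics/top1.png

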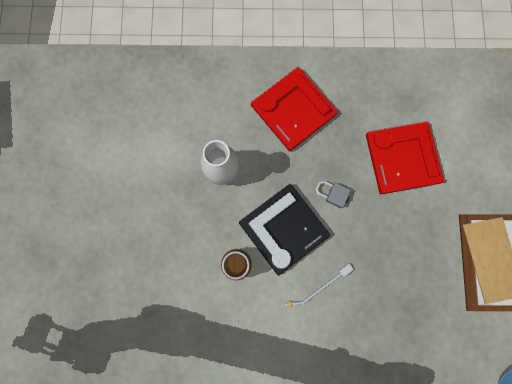

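View pics/scene1.png

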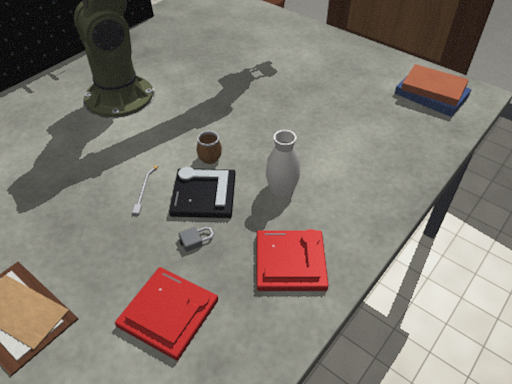

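The top view shows the black panel at (285,229), with its disc at (281,259), corner at about (256,225) and square end at about (291,198). The two red panels, at (295,108) and (405,158), are look-alikes. The gourd is at (236,264), the vase at (218,162), the padlock at (335,194) and the bombilla at (320,285). The black panel is the one meant: it has the aluminium strip, and the listed things stand around it.

```bash
cat >> h.py <<'E'
from scipy.spatial.transform import Rotation as Ro
_pl=plane
def plane(c,uv,z):
    c=dict(c); c['rotation']=Ro.from_euler('xyz',np.asarray(c['rotation']),degrees=True).as_matrix(); return _pl(c,uv,z)
E
python3 - <<'E'
from h import *
fit={}
for n,box in(('top',(225,175,345,290)),('scene',(160,155,245,225))):
    c=load(n); x0,y0,x1,y1=box; f=c['frame'].astype(int)
    dark=np.zeros(f.shape[:2],np.uint8); dark[y0:y1,x0:x1]=(f.max(2)<60)[y0:y1,x0:x1]
    k,l,s,_=cv2.connectedComponentsWithStats(dark); i=1+s[1:,4].argmax()
    cs,_=cv2.findContours((l==i).astype(np.uint8),cv2.RETR_EXTERNAL,2); hull=cv2.convexHull(max(cs,key=cv2.contourArea))
    ins=np.zeros_like(dark); cv2.fillConvexPoly(ins,hull,1)
    w=((f.min(2)>140)&(ins>0)).astype(np.uint8)
    k,l,s,_=cv2.connectedComponentsWithStats(w); i=1+s[1:,4].argmax(); w=(l==i)
    v,u=np.nonzero(w); P=plane(c,np.c_[u,v],0.034)[:,:2]
    pc=plane(c,hull[:,0],0.022)[:,:2]; r=cv2.minAreaRect((pc*1000).astype(np.float32))
    print(n,'strip px',len(u),'slab rect',r)
    # model: least-squares moment of distance to L centreline
    from scipy.optimize import least_squares
    # corners of the strip outline
    cs,_=cv2.findContours(w.astype(np.uint8),cv2.RETR_EXTERNAL,2); ct=max(cs,key=cv2.contourArea)
    W=plane(c,ct[:,0],0.034)[:,:2]
    a=cv2.approxPolyDP(ct,3,True)[:,0]; print(np.c_[a,plane(c,a,0.034)[:,:2].round(4)])
    # centroid of L area in panel frame + disc by distance transform
    dt=cv2.distanceTransform(w.astype(np.uint8),cv2.DIST_L2,5); q=np.unravel_index(dt.argmax(),dt.shape); print('disc',q[::-1],plane(c,q[::-1],0.034))
    vis=cv2.resize(c['frame'][y0:y1,x0:x1,::-1],None,fx=4,fy=4,interpolation=2)
    for p in a: cv2.circle(vis,tuple(int(t) for t in (p-[x0,y0])*4+2),4,(0,0,255),1)
    cv2.imwrite(f'pics/{n}_crop.png',vis)
E
```

```text
top strip px 1077 slab rect ((525.0342407226562, -146.52464294433594), (158.1729278564453, 160.31964111328125), 37.257843017578125)
[[ 2.900e+02  1.930e+02  6.093e-01 -1.598e-01]
 [ 2.490e+02  2.230e+02  5.367e-01 -6.210e-02]
 [ 2.780e+02  2.670e+02  4.352e-01 -1.304e-01]
 [ 2.880e+02  2.640e+02  4.422e-01 -1.537e-01]
 [ 2.890e+02  2.550e+02  4.629e-01 -1.562e-01]
 [ 2.770e+02  2.460e+02  4.834e-01 -1.283e-01]
 [ 2.620e+02  2.240e+02  5.346e-01 -9.290e-02]
 [ 2.940e+02  2.000e+02  5.924e-01 -1.693e-01]]
disc (np.int64(280), np.int64(257)) [[ 0.45811792 -0.13518484  0.034     ]]
scene strip px 502 slab rect ((532.1536254882812, -154.02178955078125), (159.11172485351562, 171.1002197265625), 37.5886344909668)
[[ 2.240e+02  2.030e+02  6.078e-01 -1.546e-01]
 [ 2.270e+02  1.700e+02  5.345e-01 -6.020e-02]
 [ 1.790e+02  1.740e+02  4.446e-01 -1.532e-01]
 [ 1.840e+02  1.780e+02  4.657e-01 -1.554e-01]
 [ 2.180e+02  1.760e+02  5.310e-01 -9.260e-02]
 [ 2.150e+02  2.030e+02  5.901e-01 -1.690e-01]]
disc (np.int64(223), np.int64(175)) [[ 0.53888433 -0.08129951  0.034     ]]
```

View pics/top_crop.png

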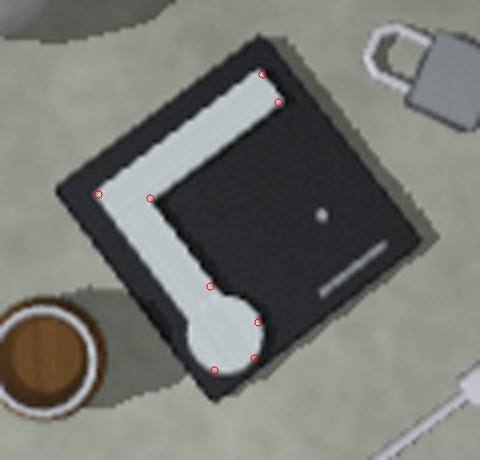

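The crop confirms it: a black slab with the aluminium L. The disc is at crop (225,335), the corner at (124,196) and the square end's edge at (270,88). The top view gives panel centre (0.525,-0.147) and yaw 37°. That puts the disc at about (0.456,-0.137), the corner at (0.5355,-0.0775) and the square end at (0.595,-0.156). I'll keep the tool y along panel y, which keeps the gripper body clear of the vase, and start with the fingers shut at a safe height.

Emit:
servo_tool(
  series=[
    [[-0.957,-0.665,0,0,0,0.344,0],[-0.957,-0.665,0,0,0,0.344,0],[-0.957,-0.665,0,0,0,0.344,0],[-0.957,-0.665,0,0,0,0.344,0],[-0.957,-0.665,0,0,0,0.344,0],[-0.957,-0.665,0,0,0,0.344,0],[-0.957,-0.665,0,0,0,0.344,0],[-0.957,-0.665,0,0,0,0.344,0],[-0.957,-0.665,0,0,0,0.344,0],[-0.957,-0.665,0,0,0,0.344,0],[-0.957,-0.665,0,0,0,0.344,0],[-0.957,-0.665,0,0,0,0.344,0]],
  ],
  grip_force=10,
)

```text
time_s: 1.1
tool_pos: [0.4189, 0.3314, 0.241]
tool_rot: [-180.0, -0.0, 98.9]
force: [-0.1, 1.2, 0.4]
grip_width: 0.0151
grasp_force: 0.0
```

```bash
cat >> h.py <<'E'
def go(x,y,z,toolyaw=None):
    "shift (units of 300 mm, tool axes) and turn (units of pi) to the world target"
    o=get_obs(); R=Ro.from_euler('xyz',o['tool_rot'],degrees=True); p=np.array(o['tool_pos'])
    s=R.inv().apply(np.array([x,y,z])-p)/0.3
    w=[0,0,0]
    if toolyaw is not None: w=(R.inv()*Ro.from_euler('xyz',[180,0,toolyaw],degrees=True)).as_rotvec()/np.pi
    print(o['time_s'],p.round(4),np.round(o['tool_rot'],2),np.round(o['force'],2),round(o['grip_width'],4)); print('shift',s.round(4),'turn',np.round(w,4))
E
python3 -c "
from h import *
go(.456,-.137,.24,37)"
```

```text
1.1 [0.4189 0.3314 0.241 ] [-1.7995e+02 -3.0000e-02  9.8940e+01] [-0.12  1.25  0.42] 0.0151
shift [-1.5616 -0.1202  0.0026] turn [-3.000e-04 -0.000e+00  3.441e-01]
```

Emit:
servo_tool(
  series=[
    [[-0.9,-0.07,0,0,0,0.344,0],[-0.9,-0.07,0,0,0,0.344,0],[-0.9,-0.07,0,0,0,0.344,0],[-0.9,-0.07,0,0,0,0.344,0],[-0.9,-0.07,0,0,0,0.344,0],[-0.9,-0.07,0,0,0,0.344,0],[-0.9,-0.07,0,0,0,0.344,0],[-0.9,-0.07,0,0,0,0.344,0],[-0.9,-0.07,0,0,0,0.344,0],[-0.9,-0.07,0,0,0,0.344,0]],
  ],
)

```text
time_s: 1.93
tool_pos: [0.4401, 0.0616, 0.2413]
tool_rot: [-180.0, -0.0, 36.9]
force: [0.3, 0.7, -0.2]
grip_width: 0.0003
grasp_force: 0.0
```

```bash
python3 -c "
from h import *
go(.456,-.137,.16,37)"
```

```text
1.9333 [0.4401 0.0616 0.2413] [-1.7999e+02 -2.0000e-02  3.6920e+01] [ 0.33  0.69 -0.17] 0.0003
shift [-0.3555  0.5611  0.2709] turn [-0.0001 -0.0001 -0.0004]
```

Emit:
servo_tool(
  series=[
    [[-0.09,0.14,0.06,0,0,0,0],[-0.18,0.28,0.12,0,0,0,0],[-0.27,0.42,0.2,0,0,0,0],[-0.33,0.53,0.25,0,0,0,0],[-0.356,0.561,0.271,0,0,0,0],[-0.356,0.561,0.271,0,0,0,0],[-0.356,0.561,0.271,0,0,0,0],[-0.356,0.561,0.271,0,0,0,0],[-0.356,0.561,0.271,0,0,0,0],[-0.356,0.561,0.271,0,0,0,0]],
  ],
)

```text
time_s: 2.77
tool_pos: [0.4567, -0.1361, 0.1605]
tool_rot: [180.0, -0.1, 37.1]
force: [0.5, 0.4, -0.2]
grip_width: 0.0004
grasp_force: 0.0
```

```bash
python3 - <<'E'
from h import *
go(.456,-.137,.065,37)
f=[]
c=cam('scene'); cv2.imwrite('pics/s2.png',cv2.resize(c['frame'][100:240,130:330,::-1],None,fx=4,fy=4))
print(np.round(get_obs()['force'],2))
E
```

```text
2.7667 [ 0.4567 -0.1361  0.1605] [ 1.7999e+02 -7.0000e-02  3.7140e+01] [ 0.49  0.35 -0.24] 0.0004
shift [-0.0041  0.0008  0.3184] turn [ 0.     -0.0004  0.0008]
[-0.03 -0.28 -0.38]
```

View pics/s2.png

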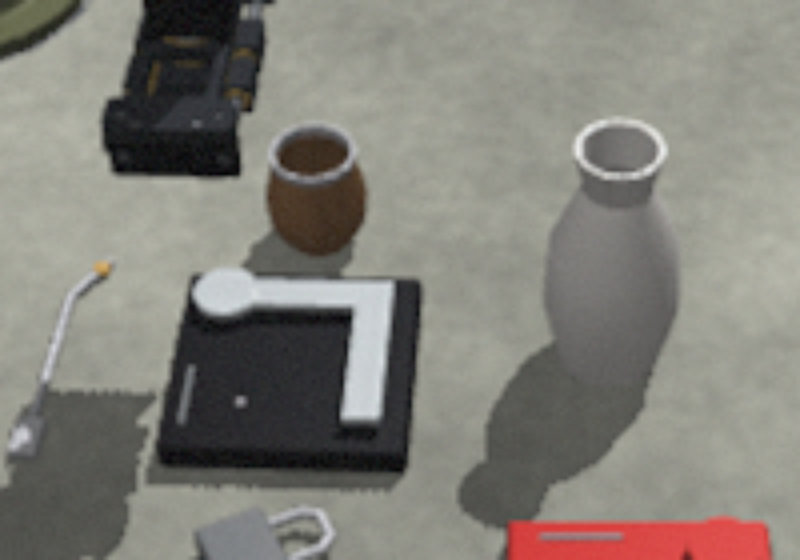

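The crop shows the shut fingers at about (175,150), still high above the disc at (225,292). The gourd, vase, bombilla and padlock are undisturbed. Now I'll lower to just above the disc.

Emit:
servo_tool(
  series=[
    [[0,0,0.06,0,0,0,0],[0,0,0.12,0,0,0,0],[0,0,0.18,0,0,0,0],[0,0,0.23,0,0,0,0],[0,0,0.27,0,0,0,0],[0,0,0.3,0,0,0,0],[0,0,0.31,0,0,0,0],[0,0,0.318,0,0,0,0],[0,0,0.318,0,0,0,0],[0,0,0.318,0,0,0,0],[0,0,0.318,0,0,0,0],[0,0,0.318,0,0,0,0]],
  ],
)

```text
time_s: 3.82
tool_pos: [0.4564, -0.1385, 0.0651]
tool_rot: [180.0, -0.1, 36.9]
force: [0.6, -0.2, -0.4]
grip_width: 0.0005
grasp_force: 0.0
```

```bash
python3 - <<'E'
from h import *
go(.456,-.137,.054,37)
c=cam('scene'); cv2.imwrite('pics/s3.png',cv2.resize(c['frame'][120:230,130:290,::-1],None,fx=5,fy=5))
print(np.round(get_obs()['force'],2))
E
```

```text
3.8167 [ 0.4564 -0.1385  0.0651] [ 1.7997e+02 -6.0000e-02  3.6870e+01] [ 0.6  -0.2  -0.44] 0.0005
shift [ 0.0019 -0.0047  0.0371] turn [ 0.0002 -0.0004 -0.0007]
[-0.06  0.11 -0.67]
```

View pics/s3.png

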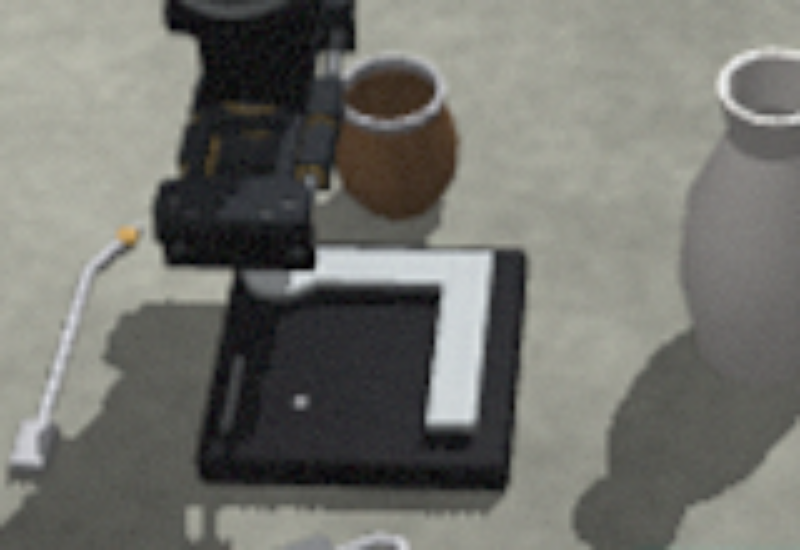

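The fingertip is just above the disc, which is partly hidden at crop (270,280). Nothing has been touched. I'll lower to just above the expected contact height.

Emit:
servo_tool(
  series=[
    [[0,-0.003,0.01,0,0,0,0],[0,-0.003,0.02,0,0,0,0],[0,-0.003,0.03,0,0,0,0],[0,-0.003,0.037,0,0,0,0],[0,-0.003,0.037,0,0,0,0],[0,-0.003,0.037,0,0,0,0],[0,-0.003,0.037,0,0,0,0]],
  ],
)

```text
time_s: 4.45
tool_pos: [0.4553, -0.1378, 0.0534]
tool_rot: [180.0, 0.0, 36.9]
force: [-0.5, -0.4, 0.6]
grip_width: 0.0005
grasp_force: 0.0
```

Emit:
servo_tool(
  series=[
    [[0,0,0.003,0,0,0,0],[0,0,0.007,0,0,0,0],[0,0,0.01,0,0,0,0],[0,0,0.01,0,0,0,0],[0,0,0.01,0,0,0,0]],
  ],
)

```text
time_s: 4.87
tool_pos: [0.4555, -0.1378, 0.0506]
tool_rot: [180.0, -0.0, 36.9]
force: [-0.4, -0.3, 2.3]
grip_width: 0.0004
grasp_force: 1.2
```

```bash
cat >> h.py <<'E'
def avg(n=6):
    F=[];P=[]
    for i in range(n):
        eyes.read_camera('top'); o=get_obs(); F.append(o['force']); P.append(o['tool_pos'])
    print('avg',np.mean(F,0).round(2),np.std(F,0).round(2),np.mean(P,0).round(4),o['time_s'])
E
python3 -c "
from h import *
avg()"
```

```text
avg [-0.63 -0.46  2.54] [0.26 0.64 0.59] [ 0.4555 -0.1378  0.0506] 5.1667
```

Contact: about 2.5 N with the strip sunk about 2.4 mm. I'll press 2 mm more and rest there. The tool x axis runs along panel +x and the tool y axis along panel -y.

Emit:
servo_tool(
  series=[
    [[0,0,0.003,0,0,0,0],[0,0,0.006,0,0,0,0],[0,0,0.006,0,0,0,0],[0,0,0.006,0,0,0,0],[0,0,0.006,0,0,0,0],[0,0,0.006,0,0,0,0]],
  ],
)

```text
time_s: 5.67
tool_pos: [0.4555, -0.1378, 0.0488]
tool_rot: [180.0, -0.0, 36.9]
force: [0.2, -0.7, 3.5]
grip_width: 0.0004
grasp_force: 1.6
```

```bash
python3 -c "
from h import *
avg(10); go(.5355,-.0775,.0488,37)"
```

```text
avg [ 0.35 -0.75  3.15] [0.4  0.47 0.61] [ 0.4555 -0.1378  0.0487] 6.1667
6.1667 [ 0.4555 -0.1378  0.0487] [ 1.7999e+02 -1.0000e-02  3.6860e+01] [ 0.04 -1.54  3.03] 0.0008
shift [ 3.34e-01 -7.00e-04 -2.00e-04] turn [ 0.0001 -0.0001 -0.0008]
```

Force is 3.15 N, so the strip is sunk about 4.3 mm. Starting the stroke along the first leg.

Emit:
servo_tool(
  series=[
    [[0.005,0,0,0,0,0,0],[0.015,0,0,0,0,0,0],[0.028,0,0,0,0,0,0],[0.042,0,0,0,0,0,0],[0.056,0,0,0,0,0,0],[0.07,0,0,0,0,0,0],[0.084,0,0,0,0,0,0],[0.098,0,0,0,0,0,0],[0.112,0,0,0,0,0,0],[0.124,0,0,0,0,0,0],[0.132,0,0,0,0,0,0],[0.136,0,0,0,0,0,0]],
  ],
)

```text
time_s: 7.17
tool_pos: [0.4884, -0.113, 0.0487]
tool_rot: [180.0, -0.0, 36.9]
force: [-1.8, -0.9, 4.0]
grip_width: 0.0008
grasp_force: 1.6
```

```bash
python3 -c "
from h import *
avg(6); go(.5355,-.0775,.0488,37)"
```

```text
avg [-0.58 -0.13  3.12] [0.49 0.57 0.33] [ 0.4884 -0.1129  0.0488] 7.4667
7.4667 [ 0.4884 -0.1129  0.0489] [ 1.7999e+02 -7.0000e-02  3.6870e+01] [-0.72  0.8   2.97] 0.0004
shift [ 0.1964 -0.0003  0.0005] turn [ 0.0001 -0.0004 -0.0007]
```

Height and force are steady, so I'll go on to the corner.

Emit:
servo_tool(
  series=[
    [[0.008,0,0,0,0,0,0],[0.022,0,0,0,0,0,0],[0.04,0,0,0,0,0,0],[0.06,0,0,0,0,0,0],[0.08,0,0,0,0,0,0],[0.1,0,0,0,0,0,0],[0.12,0,0,0,0,0,0],[0.14,0,0,0,0,0,0],[0.16,0,0,0,0,0,0],[0.178,0,0,0,0,0,0],[0.19,0,0,0,0,0,0],[0.196,0,0,0,0,0,0]],
  ],
)

```text
time_s: 8.47
tool_pos: [0.5356, -0.0775, 0.0487]
tool_rot: [180.0, -0.0, 36.9]
force: [-2.2, -1.0, 2.5]
grip_width: 0.0003
grasp_force: 1.6
```

```bash
python3 - <<'E'
from h import *
avg(6); go(.5947,-.1562,.0488,37)
c=cam('scene'); cv2.imwrite('pics/s4.png',cv2.resize(c['frame'][110:230,130:290,::-1],None,fx=5,fy=5))
E
```

```text
avg [0.17 0.69 3.09] [0.58 0.53 0.5 ] [ 0.5356 -0.0774  0.0488] 8.7667
8.7667 [ 0.5356 -0.0774  0.0489] [ 1.7999e+02 -9.0000e-02  3.6870e+01] [0.99 1.59 3.13] 0.0002
shift [1.000e-04 3.283e-01 5.000e-04] turn [ 0.0001 -0.0005 -0.0007]
```

View pics/s4.png

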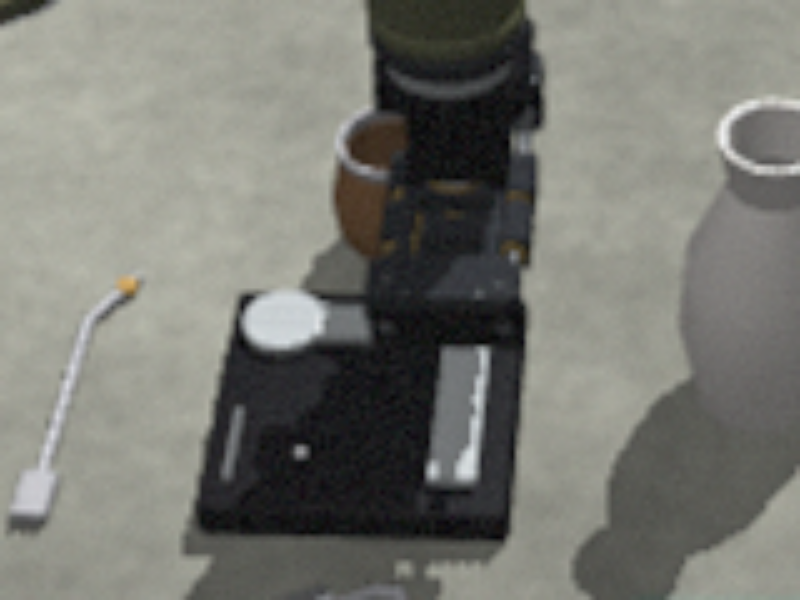

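The fingertip is on the corner, at crop (445,315). The strip is slightly sunk, the panel is unmoved, and the gourd and vase stand clear. Now the second leg, to the square end at crop (455,470).

Emit:
servo_tool(
  series=[
    [[0,0.006,0,0,0,0,0],[0,0.018,0,0,0,0,0],[0,0.034,0,0,0,0,0],[0,0.05,0,0,0,0,0],[0,0.066,0,0,0,0,0],[0,0.082,0,0,0,0,0],[0,0.098,0,0,0,0,0],[0,0.114,0,0,0,0,0],[0,0.13,0,0,0,0,0],[0,0.146,0,0,0,0,0],[0,0.156,0,0,0,0,0],[0,0.16,0,0,0,0,0]],
  ],
)

```text
time_s: 9.82
tool_pos: [0.5641, -0.1171, 0.0487]
tool_rot: [180.0, 0.0, 36.8]
force: [-1.9, 2.1, 3.3]
grip_width: 0.0005
grasp_force: 1.6
```

```bash
python3 -c "
from h import *
avg(6); go(.5947,-.1562,.0488,37)"
```

```text
avg [-0.22  0.06  3.38] [0.41 0.96 0.26] [ 0.5641 -0.1171  0.0488] 10.1167
10.1167 [ 0.5641 -0.1171  0.0489] [ 1.7992e+02 -1.0000e-02  3.6850e+01] [ 0.4  -1.45  3.46] -0.0
shift [0.0033 0.1655 0.0006] turn [ 0.0005 -0.0001 -0.0008]
```

Emit:
servo_tool(
  series=[
    [[0,0.006,0,0,0,0,0],[0,0.018,0,0,0,0,0],[0.001,0.034,0,0,0,0,0],[0.001,0.05,0,0,0,0,0],[0.001,0.067,0,0,0,0,0],[0.002,0.084,0,0,0,0,0],[0.002,0.101,0,0,0,0,0],[0.002,0.118,0,0,0,0,0],[0.003,0.135,0,0,0,0,0],[0.003,0.15,0,0,0,0,0],[0.003,0.161,0,0,0,0,0],[0.003,0.166,0,0,0,0,0]],
  ],
)

```text
time_s: 11.12
tool_pos: [0.5947, -0.1563, 0.0487]
tool_rot: [180.0, 0.0, 36.8]
force: [-1.6, 1.4, 2.8]
grip_width: 0.0005
grasp_force: 1.6
```

Emit:
servo_tool(
  series=[
    [[0,0,0,0,0,0,0],[0,0,0,0,0,0,0],[0,0,0,0,0,0,0],[0,0,0,0,0,0,0],[0,0,0,0,0,0,0],[0,0,0,0,0,0,0]],
  ],
)

```text
time_s: 11.62
tool_pos: [0.5948, -0.1563, 0.049]
tool_rot: [179.9, -0.0, 36.9]
force: [0.7, -2.1, 3.3]
grip_width: 0.0005
grasp_force: 1.6
```

```bash
python3 - <<'E'
from h import *
avg(6); go(.5947,-.1562,.0488,37)
c=cam('scene'); cv2.imwrite('pics/s5.png',cv2.resize(c['frame'][120:240,130:290,::-1],None,fx=5,fy=5))
E
```

```text
avg [ 0.73 -1.77  2.99] [0.56 0.59 0.39] [ 0.5947 -0.1562  0.0489] 11.9167
11.9167 [ 0.5946 -0.156   0.0488] [ 1.7996e+02 -2.0000e-02  3.6850e+01] [ 1.41 -2.05  2.81] 0.0003
shift [-0.0003  0.0008  0.    ] turn [ 0.0002 -0.0001 -0.0008]
```

View pics/s5.png

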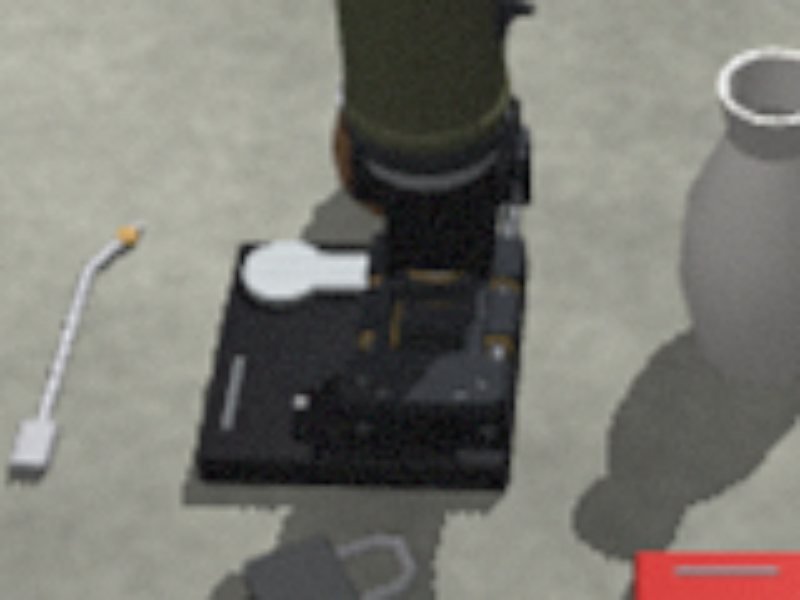

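The fingertip rests on the square end, at crop (450,430), with about 3 N. The panel corners are where they were, at (200,475) and (510,480), and the objects around it are undisturbed. Handing in.

```bash
python3 -c "
from cell import env
print(env.sign_off())"
```

```text
the job is handed in; nothing more can be done
None
```

I traced the strip from the disc round the corner to the square end in one stroke at about 3 N (about 4 mm sunk), and handed the job in with the fingertip still pressing the square end; sign-off returned no verdict.

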